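# Snap the last cap onto the puzzle turntable

## Task

Fasten the wooden ring that holds the finished round puzzle on its turntable. First press the turntable's brake pedal down to its stop so that it stays down; then take the loose snap cap from the table, push it down onto the one bare stud until it clicks, and keep pressing after it gives, until it sits on and squeezes the spring washer below. Finish while holding there, the fingers still on the cap and pushing it down with at least 5 N (do not let go), and leave the jar lid, glue bottle, wooden stamp, mug and scraper where they stand.

Things in the scene. Friction and masses are not known exactly. Their poses are not given: they have to be found in the camera images.
- base: black foot of the puzzle turntable, fixed; origin on the table under the upright axis. On it a plywood disc 300 mm wide with a wooden ring (top 52 mm above the table) round the puzzle. Four studs stand on the ring, 122 mm from the axis, a quarter turn apart: three carry caps (36 mm wide, tops at 100 mm), one is bare. The brake pedal sticks out on the base's -y side
- turntable (a joint): turning angle of the board about the upright axis, rad, counter-clockwise from above; at 0 the bare stud lies in the base's +x direction. It turns easily while the brake is up
- brake_pedal (a joint): brake pedal, rad: 0 up, 0.30 down at its stop (level). A spring and two catch balls resist with up to about 8 N at the tread; at about 0.2 the pedal clicks past the catch, which draws it to the stop and keeps it down, braking the board. Two steel cheeks 32 mm high stand either side of the tread's inner half, 67 mm apart
- pedal_pad (a point): middle of the upper face of the brake pedal's steel tread (52 mm wide, 56 mm long). The tread points away from the turntable axis; its hinge is 160 mm from the axis, 22 mm above the table, this point 58 mm farther out: 43 mm above the table when up, 26 mm when down
- stud_seat (a point): on the axis of the bare steel stud, at the free top of the black spring washer round its foot (58 mm above the table; washer 31 mm wide); z up. The stud rises 34 mm above this point, 13 mm thick, its last 5.5 mm tapered to 7 mm; four sprung noses 8.5 mm above this point stand out to 20 mm across
- washer (a joint): how far the spring washer on the bare stud is squeezed, m: 0 free, 0.004 at its stop; 2.5 N per mm; the reading is noisy by a millimetre
- cap: loose light-grey ribbed round snap cap, 36 mm wide, 42 mm high, 45 g, open side down on the table; origin at the centre of its underside, z up. Its bore is 15 mm wide, 37 mm deep. On the stud it meets the noses with its underside 12 mm above stud_seat, resists with about 10 N down to 8 mm, then gives way with a click and is drawn down to rest on the washer, underside level with stud_seat
- jar_lid: bystander: flat light-grey jar lid, 64 mm wide, 12 mm high, on the table; origin at the centre of its underside
- glue: bystander: closed glue bottle, 48 mm wide, 130 mm high, standing; origin at the centre of its underside
- stamp: bystander: turned wooden hand stamp, 32 mm wide, 75 mm high, standing; origin at the centre of its underside
- mug: bystander: white mug, 80 mm wide, 90 mm high, handle at its +y; origin at the centre of its underside
- scraper: bystander: spatula lying on the table; origin at its middle, on the underside

How it is judged (in metres and radians):
On the way, in this order (a step that is already met when the one before it is completed fails the run):
1. the brake pedal is down at its stop (value of joint brake_pedal above 0.27 rad), for 0.2 s.
2. the cap has snapped onto the bare stud (z of cap in the frame of stud_seat below 0.0015 m and horizontal distance between cap and stud_seat below 0.003 m), for 0.1 s.
At the end, for the whole second after the job is handed in: brake pedal down (over 0.27 rad); cap snapped on the bare stud (within 3 mm of its axis, tilt under 0.12 rad, underside over 1 mm below the free washer level), at rest and still pressed by the fingers (over 3 N): washer squeezed over 1.6 mm with over 4 N (value of joint brake_pedal above 0.27 rad and z of cap in the frame of stud_seat below -0.001 m and horizontal distance between cap and stud_seat below 0.003 m and angle between cap's own z axis and vertical below 0.12 rad and value of joint washer above 0.0016 m and contact force between cap and base above 4 N and contact force between the fingers and cap above 3 N and linear speed of cap below 0.02 m/s); the arm keeps its last pose, push and grip.
It fails at once if a bystander was pushed away or knocked over (distance of any of jar_lid, glue, stamp, mug, scraper from where it was at the start of the episode above 0.04 m).
It also fails if it takes over 56 s, if anything falls off the work surface, if the arm or the gripper's body presses on something with over 40 N, if the wrist force passes 120 N, or if a joint passes its speed limit or range.

## Robot

A 6-joint arm with a two-finger parallel gripper is mounted at the origin on the work surface. World frame = base frame: x ahead of the robot, y to its left, z up, the work surface at z = 0. Lengths are in mm, angles in degrees, forces in N, time in s.
With the tool pointing down it reaches from about 350 to 850 mm from the base axis. Payload 8.1 kg.
Tool frame: the origin (TCP) lies at the very end of the fingers, on their centre line; the grasp point (between the pads) lies 19 mm behind it; z points along the fingers, y is the line along which they close (so a half turn about z gives the same grasp; the last joint's range is limited). The gripper opens to 85 mm and grips with 20 to 120 N. Pads are 22 mm wide; open, the fingers measure 114 mm over their backs; the gripper's body (76 mm by 85 mm) begins 54 mm behind the grasp point. The pads swing forward as they close: fully open they stand 13 mm farther back than shut.
Start: joints at [60.825, 7.471, 85.268, -0, 87.261, -4.893], TCP at [246.716, 546.934, 231.292] pointing down, gripper open.
Joint ranges: [-169.43, 169.43], [-51.17, 129.36], [1.28, 143.12], [-76.62, 256.62], [0, 156.53], [-152.29, 152.29]. Speed limits (degrees/s): [136.94, 136.94, 159.86, 180, 180, 180].

## Interface

Orientations are given as [roll, pitch, yaw] about the fixed x, y, z axes, in that order (R = Rz(yaw) Ry(pitch) Rx(roll)).
In Python, from bench import * gives the robot as it stands.
- The arm moves only by the tool play_rows, never from a script. Its argument "increments" is a list of rows, each a list of 3 entries, a list of its own where there are three numbers: the gripper's target within -1 to 1 (fully open at 1, half-way at 0, shut at -1), then the shift along the tool's x, y, z in mm, then the turn about the tool's z in rad. A call has 1 to 12 rows; each row shifts and turns the commanded pose from where the row before left it, along the tool's axes as they then stand; what a row does not reach is not made up. A row lasts 1/12 s, in which the tool goes at most 41.7 mm and 7.16 degrees, less where a joint would pass 70% of its speed; a pose out of reach is approached as far as the arm can. A call is refused whole if a number of a shift passes 41.7 or a number of a turn 0.125, either way. A call with a gripper value outside its range is refused whole. The fingers move at their own pace and stop on an object; "force" is the grip in N (left out, the last holds). Time passes only in rows, so rows that do not move let the fingers close. It gives the time, the measured TCP pose, the force, the opening and the grip force at its end, in the units of the state.
- sense(): the state, without advancing time (a new reading comes with each control period).
- snapshot(name): name is "scene" or "top" or "wrist"; returns a dict with "color" (384x512x3 uint8, red, green, blue), "intrinsics" (3x3 intrinsics, pixels), "world_from_camera" (4x4, takes a point from camera to world coordinates). Camera axes: x right, y down, z forward; pixel columns grow to the right and rows downward; lengths in mm; the calibration is good to about 2 mm. A picture is of the moment at which its call begins. There is no depth.
- hand_in(): hands the job in; it is judged then, once.
Trained networks look in a picture, given as the dict that the camera call returned (one of the last four; its "shot" number tells which), for a name from the list of things; names that differ only in an ending like _2 or _b are one class to them, and where a whole thing is asked for, a point or a joint stands for the part that bears it (a point fixed in the world has none). Each returns a list of dicts, best first, with "p" (0 to 1); they miss things now and then, are a little off and sometimes report something else, mostly with a low value. They report only what shows in the picture. A call takes as long as a camera call.
- find_in(query, picture): "xyz" ([x, y, z] in mm, in the coordinates of the camera as it stood for that picture, good to about 4 mm: the middle of the surface that is visible of it).
- regions_of(query, picture): "mask" (384x512 bool, what is visible of it).
- pinpoint(query, picture): "xyz" ([x, y, z] in mm, in the coordinates of the camera as it stood for that picture, good to about 4 mm: a listed point, or the origin of a listed thing).
The state is a dict: "time": time; "joint_pos": joint angles; "qd": joint speeds; "joint_efforts": joint torques, N m; "tool_pos": TCP position; "tcp_rot": TCP orientation; "ft_force": force on the tool from outside, world axes, zero at the start; "wrist_torque": the same for the moment, N m; "finger_gap": finger opening in mm; "grip_force": force on a finger pad.
Only numpy, scipy, OpenCV 4.12 (cv2) and the standard library are available. Lean on these libraries where they do the work, as an engineer would, in place of code of your own. Each camera call takes 0.05 s, during which the arm holds its last target. There are 200 camera calls.

## Working session

There is one attempt and no reset: what is moved stays moved. The work goes in short steps, Python scripts to look and compute and a tool call to move; the robot and the scene stay as the last step left them, time stands still between calls to the robot, and variables do not carry over. Pictures are saved under pics/ and viewed, at most 10 in all, crops included, and the job is handed in when it is done.

Besides the shell and the picture viewer there is one more tool, called after ">>>" by a JSON object that holds its "fn" and its "kwargs", one argument or row to a line. play_rows: Moves the arm, as the interface text tells. Its arguments: {"type":"object","properties":{"increments":{"type":"array","items":{"type":"array"}},"force":{"type":"number"}},"required":["increments"]}

```bash
mkdir -p pics
cat > h.py <<'E'
from bench import *
import numpy as np, cv2
def W(s,p):
    T=np.array(s["world_from_camera"]);return (T@np.r_[p,1])[:3]
def save(s,n): cv2.imwrite(f"pics/{n}.png",cv2.cvtColor(s["color"],cv2.COLOR_RGB2BGR))
def pp(s,names,f=None,k=2):
    for n in names:
        for d in (f or pinpoint)(n,s)[:k]: print(n,round(d["p"],2),W(s,d["xyz"]).round(1))
E
python3 - <<'E'
from h import *
a=snapshot("scene");b=snapshot("top")
im=np.hstack([a["color"],b["color"]]);im=cv2.resize(im,(800,300));save({"color":im},"a")
save(b,"top");save(a,"scene")
for s in(a,b):
    print("--");pp(s,["base","pedal_pad","stud_seat","cap","jar_lid","glue","stamp","mug","scraper"])
print(sense())
E
```

```text
--
base 0.75 [551.1  79.8  -3.9]
base 0.61 [379.6 334.2  -0.9]
pedal_pad 0.88 [ 508.  -135.8   47.4]
pedal_pad 0.3 [555.3 395.7   1.3]
stud_seat 0.8 [525.6 195.5  59.9]
cap 0.59 [ 508.8 -342.8    1.3]
cap 0.25 [ 375.6 -197.8   -3.3]
jar_lid 0.62 [ 692.  -363.4    3. ]
glue 0.89 [ 566.7 -486.5    0.8]
stamp 0.74 [ 377.3 -196.4   -0.6]
mug 0.59 [555.6 399.6   1. ]
scraper 0.97 [379.9 331.7  -2.4]
--
base 0.93 [552.4  77.5   5.1]
pedal_pad 0.81 [ 510.6 -128.3   41.4]
pedal_pad 0.72 [522.2 197.7  59.4]
stud_seat 0.82 [522.4 200.4  60.4]
cap 0.43 [ 506.  -342.8    3.4]
jar_lid 0.55 [ 6.918e+02 -3.644e+02 -1.000e-01]
glue 0.61 [ 564.3 -487.4    2.4]
stamp 0.61 [ 375.9 -194.4   -0.4]
mug 0.88 [550.9 394.5   2.9]
scraper 0.87 [379.3 338.2  -3.6]
{'time': 1.0, 'joint_pos': array([ 6.08243020e+01,  7.47060049e+00,  8.52667516e+01,  7.63177773e-04,
        8.72608723e+01, -4.89389929e+00]), 'qd': array([ 0.0257244 , -0.06726084, -0.05148111, -0.01645052, -0.00742238,
       -0.00686425]), 'joint_efforts': array([-1.73739772e-04, -5.69336128e+01, -5.00873208e+01, -1.50672499e-04,
        1.30066815e-03,  2.10693014e-05]), 'tool_pos': array([246.72607112, 546.94223345, 231.30818519]), 'tcp_rot': array([ 1.79998166e+02, -6.08042364e-04,  1.55718165e+02]), 'ft_force': array([ 0.0510202 , -0.29953101, -0.13268047]), 'wrist_torque': array([-0.01403718,  0.01242288,  0.04467983]), 'grip_force': 0.0, 'finger_gap': 85.19104162799812}
```

View pics/top.png

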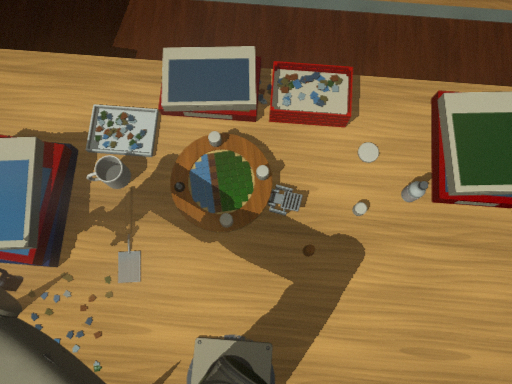

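View pics/scene.png

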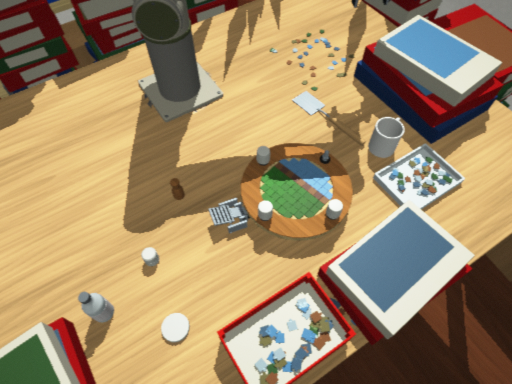

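The top view shows the bare stud at px (180,186), pedal (287,199), cap (360,208), stamp (308,250) and lid (368,152). These agree with the networks' reports. I'll go above the pedal next.

>>> {"fn": "play_rows", "kwargs": {
  "increments": [
    [-1,[0,0,0],0.123],
    [-1,[0,0,0],0.123],
    [-1,[0,0,0],0.123],
    [-1,[0,0,0],0.123],
    [-1,[0,0,0],0.123],
    [-1,[0,0,0],0.123],
    [-1,[0,0,0],0.123],
    [-1,[0,0,0],0.123],
    [-1,[0,0,0],0.123],
    [-1,[0,0,0],0.123],
    [-1,[0,0,0],0.123]
  ]
}}

```text
time: 1.92
tool_pos: [246.7, 546.9, 231.3]
tcp_rot: [180.0, 0.0, 77.8]
ft_force: [1.1, 0.6, 0.2]
finger_gap: -0.1
grip_force: 0.0
```

>>> {"fn": "play_rows", "kwargs": {
  "increments": [
    [-1,[-31,20,0],0],
    [-1,[-31,20,0],0],
    [-1,[-31,20,0],0],
    [-1,[-31,20,0],0],
    [-1,[-31,20,0],0],
    [-1,[-31,20,0],0],
    [-1,[-31,20,0],0],
    [-1,[-31,20,0],0],
    [-1,[-31,20,0],0],
    [-1,[-31,20,0],0]
  ]
}}

```text
time: 2.75
tool_pos: [379.3, 201.0, 231.6]
tcp_rot: [180.0, -0.0, 78.2]
ft_force: [0.5, 0.6, 0.2]
finger_gap: 0.1
grip_force: 0.0
```

>>> {"fn": "play_rows", "kwargs": {
  "increments": [
    [-1,[-31,20,0],0],
    [-1,[-31,20,0],0],
    [-1,[-31,20,0],0],
    [-1,[-31,20,0],0],
    [-1,[-31,20,0],0],
    [-1,[-31,20,0],0],
    [-1,[-31,20,0],0],
    [-1,[-31,20,0],0],
    [-1,[-31,20,0],0],
    [-1,[-31,20,0],0],
    [-1,[0,0,20],0],
    [-1,[0,0,0],0]
  ]
}}

```text
time: 3.75
tool_pos: [510.2, -143.2, 208.0]
tcp_rot: [-179.7, -0.0, 78.0]
ft_force: [-0.7, 0.5, -2.2]
finger_gap: 0.6
grip_force: 0.0
```

Run:
```python
from h import *
s=snapshot("wrist");save(s,"w1");pp(s,["pedal_pad","base","cap","stud_seat"]);t=sense();print(t["tool_pos"],t["tcp_rot"],t["ft_force"],t["finger_gap"])
```

```text
pedal_pad 0.75 [ 510.6 -136.8   45.4]
[ 511.68906815 -140.85483966  212.35353659] [1.79931986e+02 2.58118428e-04 7.82775139e+01] [-0.1234859  -0.80086241  0.21750913] 0.10174115523519425
```

View pics/w1.png

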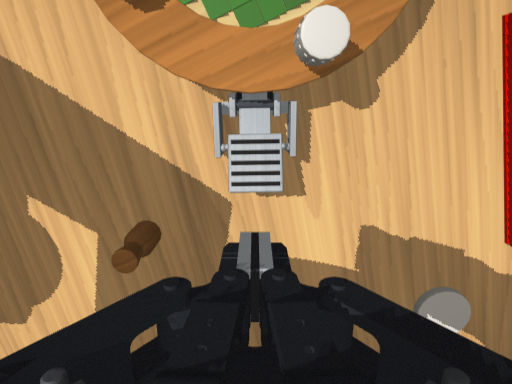

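The wrist view shows the pedal tread at (255,163), straight ahead of the closed fingers and aligned with them. Next I descend.

>>> {"fn": "play_rows", "kwargs": {
  "increments": [
    [-1,[-4,0,30],0],
    [-1,[0,0,40],0],
    [-1,[0,0,40],0],
    [-1,[0,0,30],0],
    [-1,[0,0,15],0],
    [-1,[0,0,5],0],
    [-1,[0,0,4],0],
    [-1,[0,0,4],0],
    [-1,[0,0,0],0]
  ]
}}

```text
time: 4.75
tool_pos: [511.8, -145.8, 44.7]
tcp_rot: [179.9, 0.0, 78.2]
ft_force: [-0.4, 0.4, 0.1]
finger_gap: 0.1
grip_force: 0.3
```

>>> {"fn": "play_rows", "kwargs": {
  "increments": [
    [-1,[0,0,3],0],
    [-1,[0,0,3],0],
    [-1,[0,0,3],0],
    [-1,[0,0,3],0],
    [-1,[0,0,2],0],
    [-1,[0,0,0],0]
  ]
}}

```text
time: 5.25
tool_pos: [510.7, -145.7, 29.3]
tcp_rot: [180.0, -0.0, 78.2]
ft_force: [0.7, -0.1, -1.0]
finger_gap: 0.1
grip_force: 0.0
```

>>> {"fn": "play_rows", "kwargs": {
  "increments": [
    [-1,[0,0,1.5],0],
    [-1,[0,0,1.5],0],
    [-1,[0,0,0.7],0],
    [-1,[0,0,0],0],
    [-1,[0,0,0],0]
  ]
}}

```text
time: 5.67
tool_pos: [510.5, -145.5, 25.5]
tcp_rot: [-180.0, -0.0, 78.2]
ft_force: [0.1, 0.8, 0.8]
finger_gap: 0.1
grip_force: 0.2
```

>>> {"fn": "play_rows", "kwargs": {
  "increments": [
    [-1,[0,0,1],0],
    [-1,[0,0,0],0],
    [-1,[0,0,0],0]
  ]
}}

```text
time: 5.92
tool_pos: [510.6, -145.6, 24.9]
tcp_rot: [-180.0, -0.0, 78.2]
ft_force: [-2.5, 2.1, 5.3]
finger_gap: -0.0
grip_force: 2.6
```

>>> {"fn": "play_rows", "kwargs": {
  "increments": [
    [-1,[0,0,1],0],
    [-1,[0,0,0],0],
    [-1,[0,0,0],0]
  ]
}}

```text
time: 6.17
tool_pos: [510.7, -145.6, 24.6]
tcp_rot: [-180.0, -0.0, 78.2]
ft_force: [-5.3, 2.8, 12.0]
finger_gap: -0.1
grip_force: 6.0
```

The pedal is at its stop: the force rises stiffly at z ≈ 25. Next I lift, check, and go above the cap.

>>> {"fn": "play_rows", "kwargs": {
  "increments": [
    [-1,[0,0,-15],0],
    [-1,[0,0,-30],0],
    [-1,[0,0,-40],0],
    [-1,[0,0,-40],0],
    [1,[-31,6,-30],0],
    [1,[-31,6,-30],0],
    [1,[-33,6,0],0],
    [1,[-33,6,0],0],
    [1,[-33,6,0],0],
    [1,[-33,6,0],0],
    [1,[0,0,0],0],
    [1,[0,0,0],0]
  ]
}}

```text
time: 7.17
tool_pos: [505.5, -341.8, 205.3]
tcp_rot: [-179.9, -0.0, 78.0]
ft_force: [0.4, 0.6, -0.4]
finger_gap: 85.2
grip_force: 0.0
```

Run:
```python
from h import *
s=snapshot("wrist");save(s,"w2");pp(s,["cap","pedal_pad"]);pp(s,["cap"],find_in);t=sense();print(t["tool_pos"],t["tcp_rot"],t["ft_force"],t["finger_gap"])
for v in("scene","top"): pp(snapshot(v),["pedal_pad","cap","stud_seat"])
```

```text
cap 0.79 [ 506.3 -339.7    2.2]
cap 0.97 [ 505.7 -335.7   43.2]
[ 506.42343361 -339.05591799  205.90610256] [-1.79988410e+02 -2.46405166e-02  7.82637083e+01] [-0.72433914 -0.02090369  0.21323069] 85.24685028274232
pedal_pad 0.65 [ 509.7 -138.    30. ]
pedal_pad 0.27 [ 3.803e+02  3.312e+02 -2.000e-01]
cap 0.52 [ 509.  -342.8    1.8]
stud_seat 0.76 [525.8 197.8  59.4]
pedal_pad 0.97 [ 512.7 -134.4   22.7]
pedal_pad 0.18 [ 692.4 -364.1   -1. ]
cap 0.48 [ 505.7 -338.8    5.1]
stud_seat 0.65 [523.4 199.3  61.9]
```

View pics/w2.png

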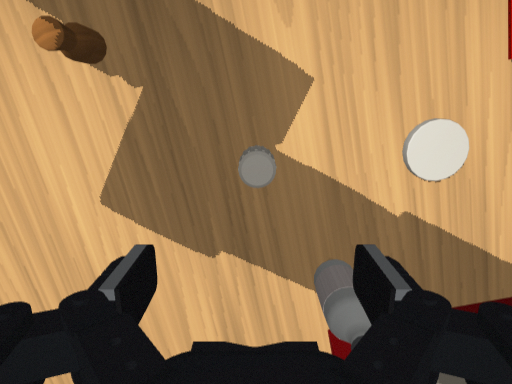

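Cap at px (257,167), centred between the fingers, at about (506,-340). The pedal reads about 26 mm high, so it is down. Next I grasp.

>>> {"fn": "play_rows", "kwargs": {
  "increments": [
    [1,[0,0,30],0],
    [1,[0,0,40],0],
    [1,[0,0,40],0],
    [1,[0,0,40],0],
    [1,[0,0,25],0],
    [1,[0,0,14],0],
    [1,[0,0,6],0],
    [1,[0,0,3],0],
    [1,[0,0,0],0]
  ]
}}

```text
time: 8.52
tool_pos: [507.1, -340.9, 9.2]
tcp_rot: [179.9, 0.0, 78.2]
ft_force: [0.6, -0.1, 0.3]
finger_gap: 85.8
grip_force: 0.0
```

>>> {"fn": "play_rows", "kwargs": {
  "increments": [
    [-1,[0,0,0],0],
    [-1,[0,0,0],0],
    [-1,[0,0,0],0],
    [-1,[0,0,0],0],
    [-1,[0,0,0],0],
    [-1,[0,0,0],0],
    [-1,[0,0,0],0],
    [-1,[0,0,0],0]
  ],
  "force": 60
}}

```text
time: 9.18
tool_pos: [507.0, -340.8, 9.3]
tcp_rot: [179.9, 0.1, 78.2]
ft_force: [0.8, 1.0, 6.4]
finger_gap: 33.7
grip_force: 59.9
```

>>> {"fn": "play_rows", "kwargs": {
  "increments": [
    [-1,[0,0,-10],0],
    [-1,[0,0,-30],0],
    [-1,[0,0,-40],0],
    [-1,[0,0,-40],0],
    [-1,[0,0,-30],0],
    [-1,[38,-7,0],0],
    [-1,[38,-7,0],0],
    [-1,[38,-7,0],0],
    [-1,[38,-7,0],0]
  ]
}}

```text
time: 9.93
tool_pos: [509.5, -184.3, 158.8]
tcp_rot: [180.0, 0.0, 78.1]
ft_force: [1.1, -0.0, -0.2]
finger_gap: 33.8
grip_force: 59.8
```

>>> {"fn": "play_rows", "kwargs": {
  "increments": [
    [-1,[38,-7,0],0],
    [-1,[38,-7,0],0],
    [-1,[38,-7,0],0],
    [-1,[38,-7,0],0],
    [-1,[38,-7,0],0],
    [-1,[38,-7,0],0],
    [-1,[38,-7,0],0],
    [-1,[38,-7,0],0],
    [-1,[30,-7,0],0],
    [-1,[20,-3,0],0],
    [-1,[0,0,0],0],
    [-1,[0,0,0],0]
  ]
}}

```text
time: 10.93
tool_pos: [517.4, 175.3, 158.4]
tcp_rot: [180.0, 0.0, 78.3]
ft_force: [0.1, -0.2, -0.7]
finger_gap: 33.8
grip_force: 59.8
```

Run:
```python
from h import *
s=snapshot("wrist");save(s,"w3");pp(s,["cap","stud_seat","pedal_pad"]);pp(s,["cap"],find_in);t=sense();print(t["tool_pos"],t["tcp_rot"],t["ft_force"],t["finger_gap"],t["grip_force"])
for v in("scene","top"): c=snapshot(v);save(c,v+"3");pp(c,["pedal_pad","cap","stud_seat"])
```

```text
cap 0.84 [516.  178.9 149.5]
stud_seat 0.93 [525.9 195.   59.1]
cap 0.9 [517.2 185.5 192.2]
[517.82347247 173.16623964 158.09231343] [1.79995965e+02 1.13020761e-02 7.81074968e+01] [ 0.0561985  -0.03370306 -0.39983556] 33.91469260211325 59.762884536758065
pedal_pad 0.59 [ 507.6 -139.5   30.3]
cap 0.44 [520.7 174.3 151. ]
stud_seat 0.92 [525.8 196.3  60.1]
pedal_pad 0.8 [ 507.2 -134.6   26.8]
cap 0.17 [552.3  76.    2.6]
stud_seat 0.61 [523.2 198.9  58.3]
```

View pics/w3.png

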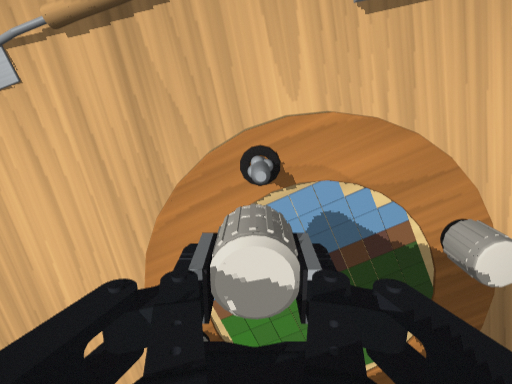

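The wrist view shows the bare stud in its black washer at (260,165) and the gripped cap, its top centred at (256,277) and upright. I'll back-project both.

Run:
```python
from h import *
s=snapshot("wrist")
K=np.array(s["intrinsics"]);T=np.array(s["world_from_camera"])
def at(p,z):
    d=T[:3,:3]@np.linalg.inv(K)@[p[0],p[1],1];o=T[:3,3];return (o+d*(z-o[2])/d[2]).round(1)
for n in ("stud_seat","cap"):
    for r in regions_of(n,s)[:2]:
        m=r["mask"];ys,xs=np.nonzero(m);print(n,r["p"],xs.min(),xs.max(),ys.min(),ys.max())
g=cv2.cvtColor(s["color"],cv2.COLOR_RGB2GRAY)
m=((g<70)).astype(np.uint8);m[:,:230]=0;m[:,290:]=0;m[:135]=0;m[195:]=0
c=max(cv2.findContours(m,0,2)[0],key=cv2.contourArea);h=cv2.convexHull(c);e=cv2.fitEllipse(h);print(e,at(e[0],57))
print("captop",at((256,277),191.5),T[:3,3])
im=cv2.resize(s["color"][130:200,220:300],None,fx=7,fy=7);save({"color":im},"z3")
```

```text
stud_seat 0.9 143 511 109 383
stud_seat 0.69 0 125 0 88
cap 0.71 210 299 204 318
((259.8978576660156, 163.99403381347656), (39.28204345703125, 44.45551300048828), 105.58074188232422) [526.2 195.2  57. ]
captop [519.6 180.6 191.5] [531.75580686 241.74634561 298.97446788]
```

View pics/z3.png

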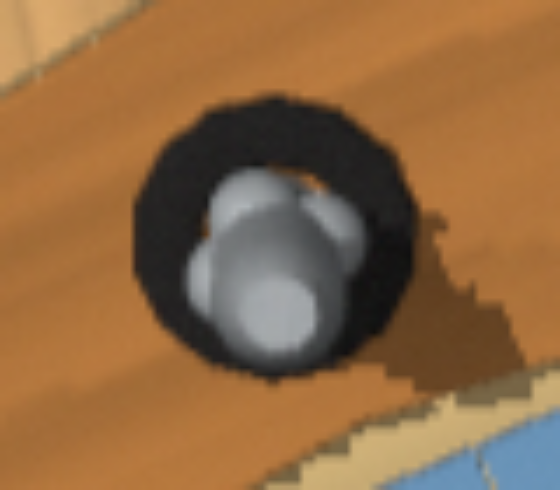

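Run:
```python
from h import *
from scipy.optimize import least_squares
s=snapshot("wrist");K=np.array(s["intrinsics"]);T=np.array(s["world_from_camera"]);M=np.linalg.inv(T)
print(K[0],sense()["tool_pos"])
a=np.linspace(0,6.283,90)
def pr(c,r):
    P=np.c_[c[0]+r*np.cos(a),c[1]+r*np.sin(a),0*a+c[2],0*a+1]@M.T;q=P[:,:3]@K.T;return q[:,:2]/q[:,2:]
for r in(17,17.5,18):
    def f(c):
        t=pr(c,r);b=pr(c-[0,0,42],r);u=np.r_[t,b]
        return [u[:,0].min()-210,u[:,0].max()-300,u[:,1].max()-319,u[:,1].min()-204]
    o=least_squares(f,[518,177,191]);print(r,o.x.round(1),o.fun.round(1))
def at(p,z):
    d=T[:3,:3]@np.linalg.inv(K)@[p[0],p[1],1];o=T[:3,3];return (o+d*(z-o[2])/d[2]).round(1)
print(at((259.8,164.5),57.5),at((260.5,175.2),92))
```

```text
[331.40632963   0.         254.55254001] [517.69208028 174.35534505 157.9741121 ]
17 [518.4 176.9 187.2] [ 0.1 -0.1  0.1 -0.1]
17.5 [518.1 175.4 184.4] [-0.1  0.1 -0.1  0.1]
18 [517.8 174.  181.6] [-0.3  0.3 -0.2  0.3]
[526.  195.1  57.5] [525.9 194.9  92. ]
```

>>> {"fn": "play_rows", "kwargs": {
  "increments": [
    [-1,[10,2,0],0],
    [-1,[11,2,0],0],
    [-1,[0,0,20],0],
    [-1,[0,0,20],0],
    [-1,[0,0,8],0],
    [-1,[0,0,0],0],
    [-1,[0,0,0],0]
  ]
}}

```text
time: 12.37
tool_pos: [525.7, 194.5, 109.8]
tcp_rot: [-179.9, 0.0, 78.2]
ft_force: [0.5, -0.3, -0.8]
finger_gap: 33.9
grip_force: 59.8
```

Run:
```python
from h import *
t=sense();print(t["tool_pos"],t["ft_force"])
ims=[]
for v in("scene","wrist","top"):
    s=snapshot(v);pp(s,["cap","stud_seat"])
    K=np.array(s["intrinsics"]);q=K@(np.linalg.inv(np.array(s["world_from_camera"]))@[526,195,85,1])[:3];u,w=(q[:2]/q[2]).astype(int);print(v,u,w)
    if v!="wrist":
        c=s["color"][max(w-25,0):w+25,u-25:u+25];ims.append(cv2.resize(c,(400,400),interpolation=cv2.INTER_CUBIC))
save({"color":np.hstack(ims)},"c4")
```

```text
[525.66222079 194.48414668 109.76617448] [ 0.46998767 -0.28979453 -0.81495625]
cap 0.65 [526.7 193.2 104.5]
stud_seat 0.92 [524.7 192.5  58.1]
stud_seat 0.52 [ 691.4 -364.1    3.8]
scene 326 152
cap 0.58 [524.8 201.1 104.1]
stud_seat 0.63 [525.7 196.1  56.8]
stud_seat 0.45 [381.9 336.4  -4.1]
wrist 252 230
stud_seat 0.89 [522.6 196.8  60.7]
top 177 183
```

View pics/c4.png

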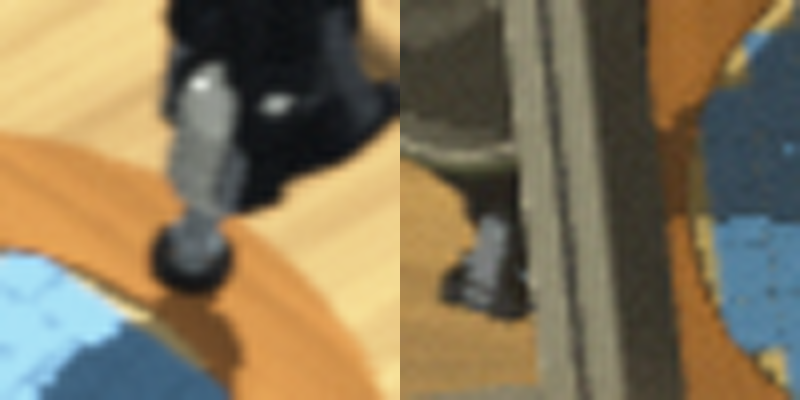

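In the scene crop (left) the cap sits in line just above the stud. Next I lower while watching the force.

>>> {"fn": "play_rows", "kwargs": {
  "increments": [
    [-1,[0,0,4],0],
    [-1,[0,0,3],0],
    [-1,[0,0,2],0],
    [-1,[0,0,1],0],
    [-1,[0,0,0],0],
    [-1,[0,0,0],0]
  ],
  "force": 80
}}

```text
time: 13.32
tool_pos: [525.8, 194.0, 99.8]
tcp_rot: [-180.0, 0.0, 78.2]
ft_force: [-0.7, -0.9, -0.7]
finger_gap: 33.6
grip_force: 79.4
```

>>> {"fn": "play_rows", "kwargs": {
  "increments": [
    [-1,[0,0,1],0],
    [-1,[0,0,1],0],
    [-1,[0,0,1],0],
    [-1,[0,0,1],0],
    [-1,[0,0,0],0],
    [-1,[0,0,0],0]
  ]
}}

```text
time: 13.82
tool_pos: [525.9, 193.9, 96.0]
tcp_rot: [-180.0, 0.0, 78.2]
ft_force: [-0.5, -1.0, 0.3]
finger_gap: 33.2
grip_force: 79.7
```

>>> {"fn": "play_rows", "kwargs": {
  "increments": [
    [-1,[0,0,2],0],
    [-1,[0,0,2],0],
    [-1,[0,0,2],0],
    [-1,[0,0,1],0],
    [-1,[0,0,0],0],
    [-1,[0,0,0],0]
  ]
}}

```text
time: 14.32
tool_pos: [525.6, 193.9, 88.5]
tcp_rot: [-180.0, 0.0, 78.2]
ft_force: [0.6, -1.9, -1.7]
finger_gap: 33.2
grip_force: 79.5
```

>>> {"fn": "play_rows", "kwargs": {
  "increments": [
    [-1,[0,0,2],0],
    [-1,[0,0,2],0],
    [-1,[0,0,2],0],
    [-1,[0,0,1],0],
    [-1,[0,0,0],0],
    [-1,[0,0,0],0]
  ]
}}

```text
time: 14.82
tool_pos: [525.8, 194.0, 81.7]
tcp_rot: [-180.0, 0.0, 78.2]
ft_force: [0.8, -2.6, -1.7]
finger_gap: 33.5
grip_force: 79.5
```

>>> {"fn": "play_rows", "kwargs": {
  "increments": [
    [-1,[-1,0,0],0],
    [-1,[0,0,1],0],
    [-1,[0,0,1],0],
    [-1,[0,0,1],0],
    [-1,[0,0,1],0],
    [-1,[0,0,1],0],
    [-1,[0,0,0],0],
    [-1,[0,0,0],0]
  ]
}}

```text
time: 15.48
tool_pos: [527.0, 193.2, 78.5]
tcp_rot: [179.8, -0.1, 78.2]
ft_force: [-1.0, -1.4, 6.4]
finger_gap: 33.7
grip_force: 80.5
```

>>> {"fn": "play_rows", "kwargs": {
  "increments": [
    [-1,[0,0,1],0],
    [-1,[0,0,1],0],
    [-1,[0,0,1],0],
    [-1,[0,0,0],0],
    [-1,[0,0,0],0]
  ]
}}

```text
time: 15.9
tool_pos: [527.3, 193.1, 75.5]
tcp_rot: [179.8, -0.1, 78.2]
ft_force: [1.7, -2.2, 5.2]
finger_gap: 33.2
grip_force: 80.2
```

>>> {"fn": "play_rows", "kwargs": {
  "increments": [
    [-1,[0,0,1],0],
    [-1,[0,0,1],0],
    [-1,[0,0,1],0],
    [-1,[0,0,0],0],
    [-1,[0,0,0],0]
  ]
}}

```text
time: 16.32
tool_pos: [524.5, 192.7, 69.5]
tcp_rot: [-179.9, 0.1, 78.2]
ft_force: [1.6, -1.9, -5.8]
finger_gap: 33.6
grip_force: 79.8
```

>>> {"fn": "play_rows", "kwargs": {
  "increments": [
    [-1,[0,0,1],0],
    [-1,[0,0,1],0],
    [-1,[0,0,1],0],
    [-1,[0,0,0],0],
    [-1,[0,0,0],0]
  ]
}}

```text
time: 16.73
tool_pos: [525.5, 193.2, 67.9]
tcp_rot: [-180.0, -0.0, 78.2]
ft_force: [-0.1, -1.4, -1.5]
finger_gap: 33.2
grip_force: 80.1
```

>>> {"fn": "play_rows", "kwargs": {
  "increments": [
    [-1,[0,0,1],0],
    [-1,[0,0,1],0],
    [-1,[0,0,0.5],0],
    [-1,[0,0,0],0],
    [-1,[0,0,0],0],
    [-1,[0,0,0],0]
  ]
}}

```text
time: 17.23
tool_pos: [526.1, 193.3, 66.0]
tcp_rot: [180.0, -0.0, 78.2]
ft_force: [-0.6, -0.5, 3.7]
finger_gap: 33.4
grip_force: 80.6
```

>>> {"fn": "play_rows", "kwargs": {
  "increments": [
    [-1,[0,0,1],0],
    [-1,[0,0,0],0],
    [-1,[0,0,0],0],
    [-1,[0,0,0],0]
  ]
}}

```text
time: 17.57
tool_pos: [526.2, 193.3, 64.9]
tcp_rot: [180.0, -0.0, 78.2]
ft_force: [-0.9, 1.1, 4.7]
finger_gap: 33.4
grip_force: 80.8
```

>>> {"fn": "play_rows", "kwargs": {
  "increments": [
    [-1,[0,0,0.9],0],
    [-1,[0,0,0],0],
    [-1,[0,0,0],0],
    [-1,[0,0,0],0],
    [-1,[0,0,0],0]
  ]
}}

```text
time: 17.98
tool_pos: [526.3, 193.3, 64.3]
tcp_rot: [179.9, -0.0, 78.2]
ft_force: [-1.0, 0.9, 7.4]
finger_gap: 33.3
grip_force: 81.1
```

Run:
```python
from h import *
F=[]
for v in("scene","wrist","top"):
    s=snapshot(v);F.append(sense()["ft_force"].round(1));pp(s,["cap","pedal_pad"],k=1)
    if v=="wrist":save(s,"w5")
print(F,sense()["tool_pos"])
```

```text
cap 0.44 [529.4 190.4  56.3]
pedal_pad 0.69 [ 510.  -137.7   30.6]
cap 0.69 [522.5 197.2  53.6]
cap 0.74 [552.7 397.9   1.5]
pedal_pad 0.91 [ 510.4 -130.6   25.8]
[array([-1.4,  0.6,  6.9]), array([-0.9,  0.7,  7. ]), array([-1.1,  0.1,  6.6])] [526.28081174 193.32329112  64.29962046]
```

View pics/w5.png

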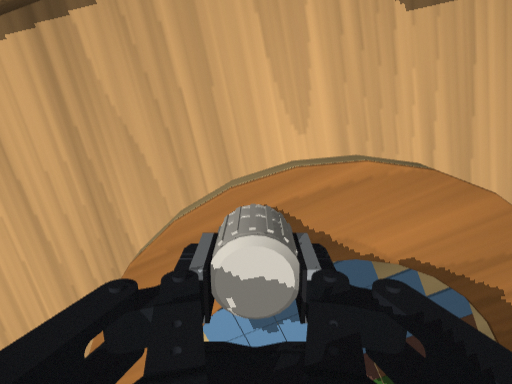

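The cap sits upright in the fingers at (255,275), with no slip since the grasp. It pushes with about 7 N, roughly 2.8 mm of washer squeeze, and the pedal is still down. I'm handing in.

```bash
python3 -c "
from bench import *
print(hand_in())"
```

```text
the job is handed in; nothing more can be done
None
```

I handed the job in at about 18 s with the brake pedal down and the cap clicked onto the bare stud; the fingers are still gripping it and pushing down with about 7 N. The bystanders were not touched; the hand-in gave no verdict.

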